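Charge the nut feeder from the loading chute

TASK

Pick up the loading chute by its handle, keeping it level so that the nuts stay in it, and let its two pins down into the slots of the nut feeder's filling mouth until you feel them rest there. Tip the chute on its pins, keeping them lightly but firmly down in the slots - the mouth is on rubber and must never be leaned on hard - until all five nuts have slid down into the feeder. Then bring the chute level, lift it out, set it back flat on the rubber mat and let go, leaving everything else on the bench where it is.

Things in the scene. Friction and masses are not known exactly. Their poses are not given: they have to be found in the camera images.
- chute: Loading chute: straight open channel of bright sheet steel, 197 mm long, 33 mm wide (28 inside), closed at the back, open at the spout. Origin on its flat underside; x along it to the spout, y across, z up. Back at x = -82 mm, spout's end at x = +115 mm. Walls 33 mm tall (25 at the spout), floor 2.5 mm thick. 190 to 310 g, balanced near the handle. Nuts in it begin to slide at a slope of 10 to 16 degrees.
- chute_grip (a point): Centre of the chute's black bar handle, above the channel (at x = -4 mm, 74.5 mm above the underside; axes as the chute's). The bar is 74 mm long along x, 14 mm thick across y, 24 mm tall; take it from above across its thickness, firmly. Flat sheet supports hold it from below at x = -32 and +28 mm from it. Loaded at the pins, the chute turns a degree or two in the fingers.
- chute_pins (a point): Midpoint of the axis of the chute's two round steel pins; axes as the chute's. They stick out sideways near the spout along y, 7 mm in diameter, from 16 to 30 mm either side of this point. It lies 84 mm ahead of the handle's centre along x and 66.5 mm below it, 8 mm above the underside, 35 mm behind the spout's end.
- feeder: Nut feeder, fixed: grey base 170 x 150 mm, on it a steel hopper with a clear cover and a steel filling mouth. Origin mid-underside on the bench; z up; x: the way the chute pours (it comes from the -x side, spout pointing along +x). Hopper inside: x within +-71 mm, y within +-64 mm, floor at 59 mm, cover top at 126 mm. An outlet track sticks out to x = 170 mm, 55 mm high.
- feeder_slots (a point): Where the pins' midpoint rests if the filling mouth stands at its lowest: 165 mm above the bench, feeder's axes. Two upright cheeks (20 to 23 mm either side along y) each have a slot open at the top, 17 mm wide along x; flared top 20 mm above the pins' rest. The mouth is clamped at an unmeasured height, so the pins really rest 0 to 30 mm above this point: find it by touch.
- feeder_throat (a point): 18 mm along x from feeder_slots and 16 mm under it, between the cheeks (40 mm apart inside; far wall 53 mm beyond the slots along x; near wall ends 16 mm under the pins' rest); feeder's axes. The mouth gives on rubber bushes: 1 mm for each 4 N, 4 mm at most; 2 to 7 N rests well, over 10 N is leaning too hard. Nuts pour in with the chute 25 to 35 degrees nose-down (turned about its y), pins in the slots.
- nut1_center (a point): Centre of a loose plated M10 hexagon nut, 17 mm across flats, 8.4 mm thick, 11.5 g; starts lying in the chute's wide part
- nut2_center (a point): Centre of another such nut in the chute
- nut3_center (a point): Centre of another such nut in the chute
- nut4_center (a point): Centre of another such nut in the chute
- nut5_center (a point): Centre of another such nut in the chute
- mat: Black rubber mat on which the chute lies at the start and must lie at the end; fixed, 240 mm along its x, 130 mm along its y, 3 mm thick, origin at the middle of its underside. The chute starts nearly along the mat's x, spout towards +x
- screwdriver: Bystander, loose: a screwdriver, 200 mm long; origin under its middle
- spanner: Bystander, loose: a flat steel spanner, 180 mm long; origin under its middle
- relay: Bystander, loose: a black relay box, 50 x 42 x 62 mm; origin under its middle
- reel: Bystander, loose: a grey flanged reel, 60 mm across and 45 mm tall, standing on end; origin under its middle
- mug: Bystander, loose: a white mug, 76 mm across, 90 mm tall; origin under its middle
- jar: Bystander, loose: a closed glass jar, 56 mm across, 75 mm tall; origin under its middle
Not all that is in view belongs to the job. What is shaped like the chute but red is not meant.

How it is judged:
On the way, in this order (a step that is already met when the one before it is completed fails the run):
1. the chute is held level with the nuts in it and its pins resting in the feeder's slots (x of chute_pins in the frame of feeder_slots between -0.008 and 0.008 m and z of chute_pins in the frame of feeder_slots below 0.034 m and angle between the y axis of chute_grip and the y axis of feeder_slots, either way round below 0.15 rad and contact force between chute and feeder above 1 N and angle between chute_grip's own z axis and vertical below 0.2 rad and distance between each of nut1_center, nut2_center, nut3_center, nut4_center, nut5_center and chute_grip below 0.14 m), for 0.2 s.
2. the chute is tipped (more than 20 degrees) with its pins pressed into the slots, and all five nuts are in the feeder (x of chute_pins in the frame of feeder_slots between -0.008 and 0.008 m and z of chute_pins in the frame of feeder_slots below 0.034 m and angle between the y axis of chute_grip and the y axis of feeder_slots, either way round below 0.15 rad and contact force between chute and feeder above 1 N and angle between chute_grip's own z axis and vertical above 0.35 rad and x of nut1_center in the frame of feeder between -0.071 and 0.071 m and y of nut1_center in the frame of feeder between -0.064 and 0.064 m and height (world z) of nut1_center between 0.055 and 0.11 m and x of nut2_center in the frame of feeder between -0.071 and 0.071 m and y of nut2_center in the frame of feeder between -0.064 and 0.064 m and height (world z) of nut2_center between 0.055 and 0.11 m and x of nut3_center in the frame of feeder between -0.071 and 0.071 m and y of nut3_center in the frame of feeder between -0.064 and 0.064 m and height (world z) of nut3_center between 0.055 and 0.11 m and x of nut4_center in the frame of feeder between -0.071 and 0.071 m and y of nut4_center in the frame of feeder between -0.064 and 0.064 m and height (world z) of nut4_center between 0.055 and 0.11 m and x of nut5_center in the frame of feeder between -0.071 and 0.071 m and y of nut5_center in the frame of feeder between -0.064 and 0.064 m and height (world z) of nut5_center between 0.055 and 0.11 m), for 0.5 s.
At the end, for the whole second after the job is handed in: All five nuts lie inside the feeder's hopper; the chute stands flat (within 3.5 degrees) and at rest on the mat, the handle's centre within 60 mm of the mat's centre along the mat and 45 mm across it; nothing is held (x of nut1_center in the frame of feeder between -0.071 and 0.071 m and y of nut1_center in the frame of feeder between -0.064 and 0.064 m and height (world z) of nut1_center between 0.055 and 0.11 m and x of nut2_center in the frame of feeder between -0.071 and 0.071 m and y of nut2_center in the frame of feeder between -0.064 and 0.064 m and height (world z) of nut2_center between 0.055 and 0.11 m and x of nut3_center in the frame of feeder between -0.071 and 0.071 m and y of nut3_center in the frame of feeder between -0.064 and 0.064 m and height (world z) of nut3_center between 0.055 and 0.11 m and x of nut4_center in the frame of feeder between -0.071 and 0.071 m and y of nut4_center in the frame of feeder between -0.064 and 0.064 m and height (world z) of nut4_center between 0.055 and 0.11 m and x of nut5_center in the frame of feeder between -0.071 and 0.071 m and y of nut5_center in the frame of feeder between -0.064 and 0.064 m and height (world z) of nut5_center between 0.055 and 0.11 m and x of chute_grip in the frame of mat between -0.06 and 0.06 m and y of chute_grip in the frame of mat between -0.045 and 0.045 m and angle between chute_grip's own z axis and vertical below 0.06 rad and height (world z) of chute_grip below 0.082 m and linear speed of chute below 0.02 m/s); the robot touches nothing.
It fails at once if the feeder's filling mouth is leaned on hard (more than 10 N between chute and feeder) (contact force between chute and feeder above 10 N).
It fails at once if the chute is tipped steeply (more than 26 degrees) away from the feeder's slots (angle between chute_grip's own z axis and vertical above 0.45 rad and distance between chute_pins and feeder_slots above 0.05 m).
It fails at once if the robot itself leans hard on the feeder (more than 10 N) (contact force between any of the arm, the fingers and feeder above 10 N).
It fails at once if a bystander is disturbed (moved more than 20 mm) (distance of any of screwdriver, spanner, relay, reel, mug, jar from where it was at the start of the episode above 0.02 m).
It also fails if it takes over 72 s, if anything falls off the work surface, if the arm or the gripper's body presses on something with over 40 N, if the wrist force passes 120 N, or if a joint passes its speed limit or range.

ROBOT

A 7-joint arm with a two-finger parallel gripper is mounted at the origin on the work surface. World frame = base frame: x ahead of the robot, y to its left, z up, the work surface at z = 0. Lengths are in m, angles in rad, forces in N, time in s.
With the tool pointing down it reaches from about 0.4 to 0.85 m from the base axis. Payload 4.5 kg.
Tool frame: the origin (TCP) lies midway between the tips of the shut fingers; the grasp point (between the pads) lies 19 mm behind it; z points along the fingers, y is the line along which they close (so a half turn about z gives the same grasp; the last joint's range is limited). The gripper opens to 88 mm and grips with 3 to 60 N. Pads are 18 mm wide; open, the fingers measure 123 mm over their backs; the gripper's body (75 mm by 187 mm) begins 45 mm behind the grasp point.
Start: joints at [-1.15, 0.689, -0.195, 1.565, 0.157, 0.902, -0.215], TCP at [0.236, 0.579, 0.239] pointing down, gripper open.
Joint ranges: [-3.01, 3.01], [-0.46, 2.08], [-1.47, 1.51], [0.13, 2.56], [-1, 4.14], [0.04, 2.09], [-2.66, 2.66]. Speed limits (rad/s): [2.57, 2.57, 3.14, 3.14, 3.14, 3.14, 3.14].

INTERFACE

Orientations are given as a unit quaternion [w, x, y, z].
In Python, from bench import manip gives the robot as it stands.
- The arm moves only by the tool jog_arm, never from a script. Its argument "steps" is a list of rows, each a list of 7 numbers: the shift along the tool's x, y, z in m, then the turn, a rotation vector about the tool's x, y, z in degrees, then the opening, from 0 (shut) to 1 (fully open). A call has exactly 5 rows; each row is the pose to reach, as a shift and turn from the pose commanded when the call began, along the tool's axes at that moment; what a row does not reach only later rows make up. A row lasts 1/12 s, in which the tool goes at most 41.7 mm and 7.16 degrees, less where a joint would pass 70% of its speed; a pose out of reach is approached as far as the arm can. A call with a gripper value outside its range is refused whole. The fingers move at their own pace and stop on an object; "newtons" is the grip in N (left out, the last holds). Time passes only in rows, so rows that repeat a pose let the fingers close, or fill a call up. It gives the time, the measured TCP pose, the force, the opening and the grip force at its end, in the units of the state.
- manip.sense(): the state, without advancing time (a new reading comes with each control period).
- manip.grab_frame(name): name is "side" or "top"; returns the picture (480x640x3 uint8, red, green, blue); there is no depth.
- manip.camera_params(name): a dict with "K" (3x3 intrinsics, pixels), "world_from_camera" (4x4, takes a point from camera to world coordinates). Camera axes: x right, y down, z forward; pixel columns grow to the right and rows downward; lengths in m; the calibration is good to about 2 mm. A picture is of the moment at which its call begins. camera_params takes no time and is no camera call.
- manip.close_job(): hands the job in; it is judged then, once.
The state is a dict: "time": time; "joints": joint angles; "joint_vel": joint speeds; "joint_efforts": joint torques, N m; "tcp_pos": TCP position; "tool_rot": TCP orientation; "force": force on the tool from outside, world axes, zero at the start; "wrist_torque": the same for the moment, N m; "grip_width": finger opening in m; "grasp_force": force on a finger pad.
Only numpy, scipy, OpenCV 4.12 (cv2) and the standard library are available. Lean on these libraries where they do the work, as an engineer would, in place of code of your own. Each camera call takes 0.05 s, during which the arm holds its last target. There are 200 camera calls.

## Working session

There is one attempt and no reset: what is moved stays moved. The work goes in short steps, Python scripts to look and compute and a tool call to move; the robot and the scene stay as the last step left them, time stands still between calls to the robot, and variables do not carry over. Pictures are saved under pics/ and viewed, at most 10 in all, crops included, and the job is handed in when it is done.

Besides the shell and the picture viewer there is one more tool, called after "Request:" by a JSON object that holds its "op" and its "data", one argument or row to a line. jog_arm: Moves the arm, as the interface text tells. Its arguments: {"type":"object","properties":{"steps":{"type":"array","items":{"type":"array","items":{"type":"number"}}},"newtons":{"type":"number"}},"required":["steps"]}

```bash
mkdir -p pics
python3 - <<'E'
from bench import manip
import cv2, numpy as np
np.set_printoptions(precision=4,suppress=True)
for n in("side","top"):
    f=manip.grab_frame(n); cv2.imwrite(f"pics/{n}0.png",f[:,:,::-1]); p=manip.camera_params(n); print(n,p["K"],p["world_from_camera"])
print(manip.sense())
E
```

```text
side [[517.532    0.     317.2316]
 [  0.     517.532  237.1554]
 [  0.       0.       1.    ]] [[ 0.9918 -0.0823  0.0978  0.4046]
 [-0.1278 -0.6553  0.7445 -0.6716]
 [ 0.0028 -0.7509 -0.6604  0.7569]
 [ 0.      0.      0.      1.    ]]
top [[567.3999   0.     323.0899]
 [  0.     567.3999 236.0683]
 [  0.       0.       1.    ]] [[-0.0037 -0.9944  0.1061  0.3877]
 [-1.      0.0039  0.0018  0.0564]
 [-0.0022 -0.1061 -0.9944  1.4266]
 [ 0.      0.      0.      1.    ]]
{'time': 0.1, 'joints': array([-1.1502,  0.6899, -0.1945,  1.5662,  0.1573,  0.9025, -0.2151]), 'joint_vel': array([-0.0008, -0.0011,  0.0024, -0.0042,  0.0005,  0.0005, -0.0015]), 'joint_efforts': array([ -0.0033, -52.8501,  -1.2718, -15.384 ,  -0.0527,   0.0019,
         0.    ]), 'tcp_pos': array([0.2356, 0.5783, 0.238 ]), 'tool_rot': array([-0.0001,  0.1922,  0.9814, -0.0008]), 'force': array([-0.2235, -0.3322,  0.0728]), 'wrist_torque': array([ 0.0292,  0.0451, -0.0307]), 'grasp_force': 0.0, 'grip_width': 0.08824586200459887}
```

View pics/top0.png

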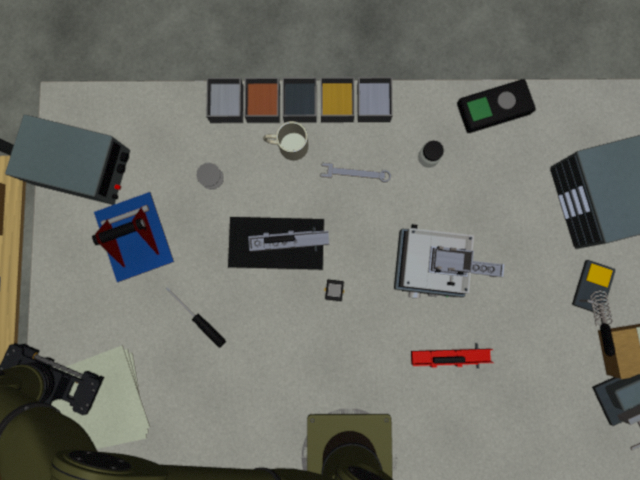

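View pics/side0.png

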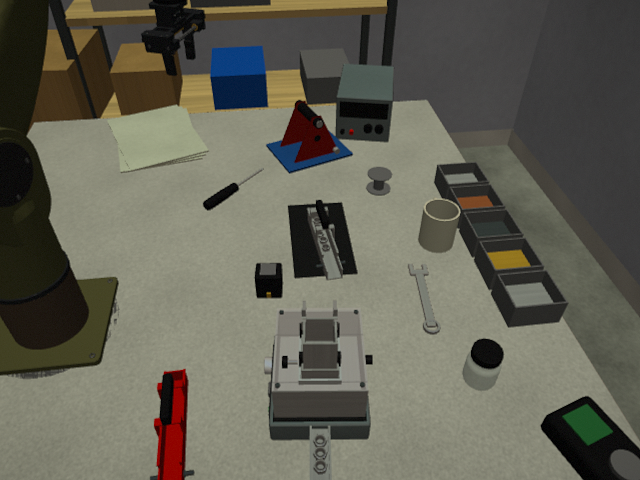

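Candidates: the steel chute on the black mat (top ~(288,240), side ~(325,240)); a red chute at top (452,357), side (172,430); and a red/black fixture on the blue board at top (122,230). The bright-steel one with nuts on the black mat fits the description. I'll confirm it in one enlarged crop, along with the feeder.

Run:
```python
import cv2, numpy as np
t=cv2.imread("pics/top0.png"); s=cv2.imread("pics/side0.png")
a=cv2.resize(t[205:280,220:340],(480,300),interpolation=cv2.INTER_CUBIC)
b=cv2.resize(t[215:305,385:511],(420,300),interpolation=cv2.INTER_CUBIC)[:,:320]
c=cv2.resize(s[190:290,280:360],(240,300),interpolation=cv2.INTER_CUBIC)
d=cv2.resize(s[295:415,255:385],(325,300),interpolation=cv2.INTER_CUBIC)
o=np.zeros((600,800,3),np.uint8); o[:300,:480]=a;o[:300,480:]=b;o[300:,:240]=c;o[300:,240:565]=d
cv2.imwrite("pics/crop1.png",o)
```

```text
(no output)
```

View pics/crop1.png

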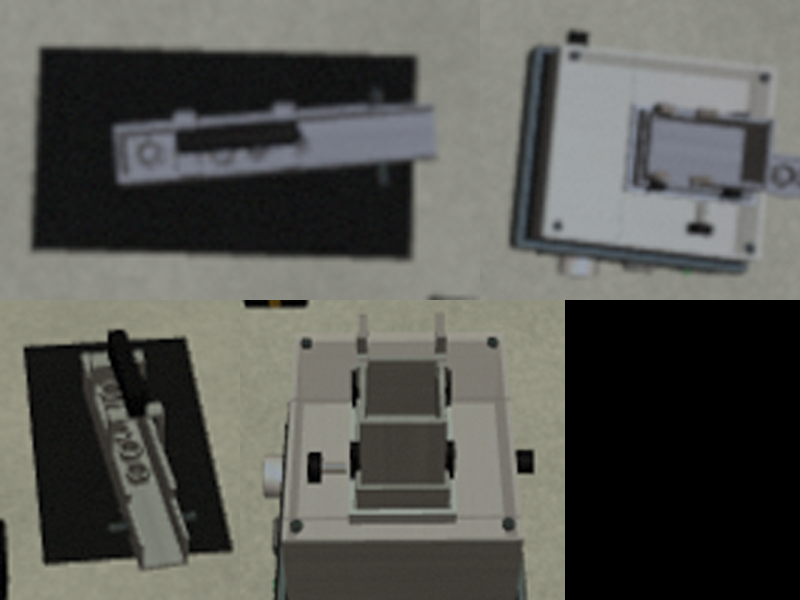

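Chute confirmed: steel, nuts visible, handle in top crop (238,137), pins at (375,95)/(382,178). Now the feeder mouth, enlarged.

Run:
```python
import cv2, numpy as np
t=cv2.imread("pics/top0.png"); s=cv2.imread("pics/side0.png")
b=cv2.resize(t[235:291,424:484],None,fx=10,fy=10,interpolation=cv2.INTER_CUBIC)[:,:400*2]
d=cv2.resize(s[298:386,278:360],None,fx=6.8,fy=6.8,interpolation=cv2.INTER_CUBIC)
o=np.zeros((600,800,3),np.uint8)
b=cv2.resize(t[240:290,426:481],None,fx=7,fy=7,interpolation=cv2.INTER_CUBIC)
d=cv2.resize(s[298:383,290:350],None,fx=6.8,fy=6.8,interpolation=cv2.INTER_CUBIC)
o[:b.shape[0],:b.shape[1]]=b; o[:d.shape[0],390:390+d.shape[1]]=d
o=np.clip(o.astype(float)*1.3,0,255).astype(np.uint8)
cv2.imwrite("pics/crop2.png",o)
```

```text
(no output)
```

View pics/crop2.png

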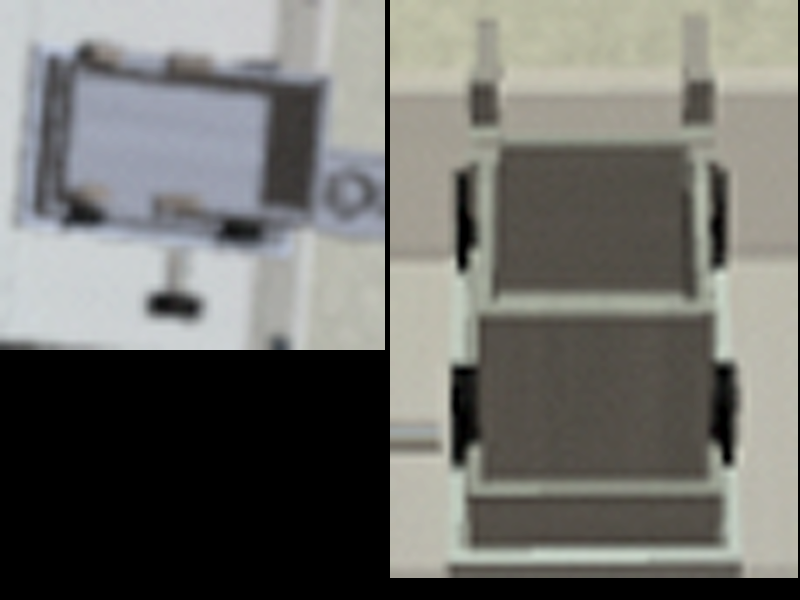

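Top: the four tan flares centre at crop (141,127), so image (446.1,258.1). Side: rear/front flare tops at image rows 300.9/310.5, cols 303.8/335.1. Triangulating.

```bash
cat > h.py <<'E'
from bench import manip
import numpy as np
np.set_printoptions(precision=4,suppress=True)
def ray(n,u,v):
    p=manip.camera_params(n);K,W=p["K"],np.array(p["world_from_camera"])
    d=W[:3,:3]@np.linalg.solve(K,[u,v,1]);return W[:3,3],d/np.linalg.norm(d)
def plane(n,u,v,z):
    o,d=ray(n,u,v);return o+d*(z-o[2])/d[2]
def tri(a,b):
    (o,d),(p,e)=ray("top",*a),ray("side",*b)
    s=np.linalg.lstsq(np.c_[d,-e],p-o,rcond=None)[0];q,r=o+s[0]*d,p+s[1]*e
    return (q+r)/2,np.linalg.norm(q-r)
E
python3 - <<'E'
from h import *
T=lambda u,v:(220+u/4,205+v/4)
F=lambda u,v:(385+(u-480)/3.333,215+v/3.333)
print("flare",tri((446.1,258.1),(319.5,305.7)))
print("rear",tri((436.7,257.4),(319.5,300.9)),"front",tri((455.4,259),(319.5,310.5)))
sc=[plane("top",*F(*p),.127) for p in((575,55),(765,77),(557,226),(749,248))]
print("screws",np.array(sc),np.mean(sc,0)); 
d=(sc[1]-sc[0]+sc[3]-sc[2]);print("feeder yaw",np.degrees(np.arctan2(d[1],d[0])))
SC=lambda u,v:(255+(u-240)/2.5,295+(v-300)/2.5)
print("screws tri",[tri(F(*a),SC(*b)) for a,b in(((575,55),(491,343)),((765,77),(508,525)),((557,226),(306,343)),((749,248),(297,527)))])
m=[plane("top",*T(*p),.003) for p in((40,48),(416,56),(412,257),(33,247))];print("mat",np.array(m),np.mean(m,0))
d=m[1]-m[0]+m[2]-m[3];print("mat yaw",np.degrees(np.arctan2(d[1],d[0])))
for z in(.0895,): print("handle",plane("top",*T(178,139.5),z),plane("top",*T(300,132),z),plane("top",*T(238.5,136.5),z))
p1,p2=plane("top",*T(375,95),.0145),plane("top",*T(382.5,178),.0145);print("pins",p1,p2,(p1+p2)/2)
# chute rim back corners z=.036, spout corners z=.028
c=[plane("top",*T(*p),z) for p,z in(((113,124),.036),((119,186),.036),((433,106),.028),((435,158),.028))]
b,s=(c[0]+c[1])/2,(c[2]+c[3])/2;print("chute",np.array(c),s-b,np.degrees(np.arctan2(*(s-b)[1::-1])), "grip", b+(s-b)*78/197)
E
```

```text
flare (array([ 0.469 , -0.2039,  0.2162]), np.float64(0.0011273207570992748))
rear (array([ 0.4714, -0.186 ,  0.2057]), np.float64(0.0012694481270294964)) front (array([ 0.4665, -0.2213,  0.2266]), np.float64(0.001447731198724493))
screws [[ 0.5361 -0.1496  0.127 ]
 [ 0.5203 -0.2804  0.127 ]
 [ 0.4182 -0.1349  0.127 ]
 [ 0.4028 -0.2658  0.127 ]] [ 0.4693 -0.2077  0.127 ]
feeder yaw -96.81884908506503
screws tri [(array([ 0.5351, -0.1492,  0.1292]), np.float64(0.0013929915516288104)), (array([ 0.5199, -0.2798,  0.1295]), np.float64(0.00026389442675534035)), (array([ 0.4184, -0.1345,  0.1292]), np.float64(0.000470332524858095)), (array([ 0.4032, -0.2655,  0.1283]), np.float64(0.0008903783955043788))]
mat [[0.589  0.2946 0.003 ]
 [0.583  0.0565 0.003 ]
 [0.4559 0.0595 0.003 ]
 [0.463  0.2973 0.003 ]] [0.5227 0.177  0.003 ]
mat yaw -91.59525673561305
handle [0.5218 0.1977 0.0895] [0.526  0.1254 0.0895] [0.5234 0.1618 0.0895]
pins [0.5568 0.0823 0.0145] [0.5047 0.0777 0.0145] [0.5307 0.08   0.0145]
chute [[0.5369 0.2435 0.036 ]
 [0.4986 0.2394 0.036 ]
 [0.5482 0.0461 0.028 ]
 [0.5158 0.045  0.028 ]] [ 0.0143 -0.1958 -0.008 ] -85.8313665625886 grip [0.5234 0.1639 0.0328]
```

```bash
cat >> h.py <<'E'
from scipy.spatial.transform import Rotation as Ro, Slerp
def rot(cyaw,tilt=0):
    """tool rotation when chute x has world yaw cyaw (deg), nose down by tilt; tool x=-chute x, y=chute y, z=-chute z reversed"""
    C=Ro.from_euler("ZY",[cyaw,tilt],degrees=True)
    return C*Ro.from_matrix(np.diag([-1.,1,-1]))
def cur():
    s=manip.sense();w=s["tool_rot"];return s,s["tcp_pos"],Ro.from_quat(w[[1,2,3,0]])
def go(p,R,n=1):
    s,p0,R0=cur();k=Slerp([0,1],Ro.concatenate([R0,R]));p=np.array(p)
    for i in range(n):
        a,b=i/n,(i+1)/n;A=k(a)
        print("call",i+1,"mm",A.inv().apply((p-p0)*(b-a))*1e3,"deg",np.degrees((A.inv()*k(b)).as_rotvec()))
E
python3 - <<'E'
from h import *
go([.5237,.1625,.15],rot(-85.7),3)
E
```

```text
call 1 mm [-141.2123  -92.0865   29.5016] deg [-0.0268  0.0198 21.1798]
call 2 mm [-164.9566  -34.8582   29.418 ] deg [-0.0268  0.0198 21.1798]
call 3 mm [-166.4205   27.083    29.3582] deg [-0.0268  0.0198 21.1798]
```

Request:
{"op": "jog_arm", "data": {
  "steps": [
    [-0.028, -0.0184, 0, 0, 0, 4.2, 1],
    [-0.056, -0.037, 0, 0, 0, 8.5, 1],
    [-0.085, -0.055, 0, 0, 0, 12.7, 1],
    [-0.113, -0.074, 0, 0, 0, 17, 1],
    [-0.141, -0.092, 0, 0, 0, 21.2, 1]
  ]
}}

```text
time: 0.52
tcp_pos: [0.3322, 0.4386, 0.2384]
tool_rot: [-0.0, 0.371, 0.929, -0.0]
force: [0.6, 1.0, 0.1]
grip_width: 0.0883
grasp_force: 0.0
```

Request:
{"op": "jog_arm", "data": {
  "steps": [
    [-0.033, -0.007, 0, 0, 0, 4.2, 1],
    [-0.066, -0.014, 0, 0, 0, 8.5, 1],
    [-0.099, -0.021, 0, 0, 0, 12.7, 1],
    [-0.132, -0.028, 0, 0, 0, 17, 1],
    [-0.165, -0.035, 0, 0, 0, 21.2, 1]
  ]
}}

```text
time: 0.93
tcp_pos: [0.428, 0.3001, 0.2385]
tool_rot: [-0.0, 0.536, 0.845, -0.0]
force: [1.5, 0.0, 0.0]
grip_width: 0.0881
grasp_force: 0.0
```

Request:
{"op": "jog_arm", "data": {
  "steps": [
    [-0.04, 0.007, 0.02, 0, 0, 5, 1],
    [-0.08, 0.014, 0.04, 0, 0, 10, 1],
    [-0.12, 0.02, 0.06, 0, 0, 15, 1],
    [-0.166, 0.027, 0.08, 0, 0, 21.2, 1],
    [-0.166, 0.027, 0.08, 0, 0, 21.2, 1]
  ]
}}

```text
time: 1.35
tcp_pos: [0.5248, 0.1575, 0.1567]
tool_rot: [0.001, 0.684, 0.729, -0.002]
force: [0.3, -0.8, 0.7]
grip_width: 0.0885
grasp_force: 0.0
```

Run:
```python
from h import *
import cv2
s,p,R=cur();print(s["time"],p,s["force"]); 
t=manip.grab_frame("top");d=manip.grab_frame("side")
t=cv2.resize(t[200:290,215:345],None,fx=4,fy=4,interpolation=cv2.INTER_CUBIC)[:,:,::-1]
d=cv2.resize(d[130:290,270:360],None,fx=3,fy=3,interpolation=cv2.INTER_CUBIC)[:,:,::-1]
o=np.zeros((480,800,3),np.uint8);o[:360,:520]=t;o[:480,525:795]=d
cv2.imwrite("pics/above.png",o)
go([.5237,.1625,.0585],rot(-85.7))
```

```text
1.35 [0.5248 0.1575 0.1567] [ 0.3479 -0.8288  0.7184]
call 1 mm [ 4.7536 -0.1285 98.4366] deg [-0.1187  0.2239 -0.4912]
```

View pics/above.png

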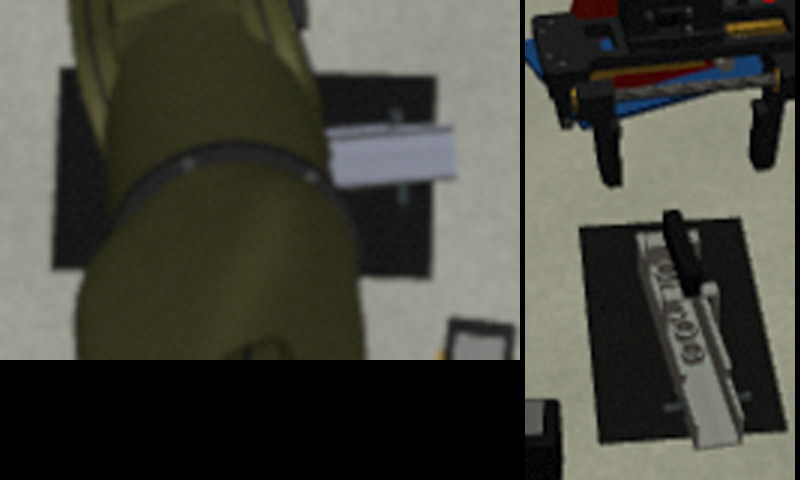

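The gripper straddles the handle, with fingertips at (608,180) and (765,160) in the side crop and the bar at (682,250). Descending and closing.

Request:
{"op": "jog_arm", "data": {
  "steps": [
    [0.0045, 0, 0.025, 0, 0, -0.5, 1],
    [0.0045, 0, 0.05, 0, 0, -0.5, 1],
    [0.0045, 0, 0.075, 0, 0, -0.5, 1],
    [0.0045, 0, 0.098, 0, 0, -0.5, 1],
    [0.0045, 0, 0.098, 0, 0, -0.5, 1]
  ],
  "newtons": 45
}}

```text
time: 1.87
tcp_pos: [0.5196, 0.169, 0.0574]
tool_rot: [-0.002, 0.676, 0.737, -0.003]
force: [0.4, -0.0, 0.8]
grip_width: 0.0884
grasp_force: 0.0
```

Request:
{"op": "jog_arm", "data": {
  "steps": [
    [0, 0, 0, 0, 0, 0, 0.35],
    [0, 0, 0, 0, 0, 0, 0.2],
    [0, 0, 0, 0, 0, 0, 0.1],
    [0, 0, 0, 0, 0, 0, 0],
    [0, 0, 0, 0, 0, 0, 0]
  ]
}}

```text
time: 2.28
tcp_pos: [0.5236, 0.1683, 0.0619]
tool_rot: [0.0, 0.677, 0.736, 0.001]
force: [0.4, 0.2, 1.0]
grip_width: 0.057
grasp_force: 0.0
```

Request:
{"op": "jog_arm", "data": {
  "steps": [
    [0, 0, 0, 0, 0, 0, 0],
    [0, 0, 0, 0, 0, 0, 0],
    [0, 0, 0, 0, 0, 0, 0],
    [0, 0, 0, 0, 0, 0, 0],
    [0, 0, 0, 0, 0, 0, 0]
  ]
}}

```text
time: 2.7
tcp_pos: [0.5229, 0.1679, 0.0607]
tool_rot: [-0.0, 0.677, 0.736, -0.0]
force: [-0.3, -0.8, 0.1]
grip_width: 0.0235
grasp_force: 0.0
```

Request:
{"op": "jog_arm", "data": {
  "steps": [
    [-0.005, 0, 0.002, 0, 0, 0, 0.27],
    [-0.005, 0, 0.002, 0, 0, 0, 0.27],
    [-0.005, 0, 0.002, 0, 0, 0, 0.27],
    [-0.005, 0, 0.002, 0, 0, 0, 0.2],
    [-0.005, 0, 0.002, 0, 0, 0, 0]
  ],
  "newtons": 45
}}

```text
time: 3.12
tcp_pos: [0.5238, 0.163, 0.0588]
tool_rot: [0.0, 0.677, 0.736, 0.0]
force: [0.3, -0.6, -2.4]
grip_width: 0.0133
grasp_force: 45.0
```

Request:
{"op": "jog_arm", "data": {
  "steps": [
    [0, 0, 0, 0, 0, 0, 0],
    [0, 0, 0, 0, 0, 0, 0],
    [0, 0, 0, 0, 0, 0, 0],
    [0, 0, 0, 0, 0, 0, 0],
    [0, 0, 0, 0, 0, 0, 0]
  ]
}}

```text
time: 3.53
tcp_pos: [0.5233, 0.163, 0.0587]
tool_rot: [-0.0, 0.677, 0.736, 0.0]
force: [0.1, -1.0, -0.9]
grip_width: 0.0132
grasp_force: 44.9
```

Request:
{"op": "jog_arm", "data": {
  "steps": [
    [0, 0, 0, 0, 0, 0, 0],
    [0, 0, 0, 0, 0, 0, 0],
    [0, 0, 0, 0, 0, 0, 0],
    [0, 0, 0, 0, 0, 0, 0],
    [0, 0, 0, 0, 0, 0, 0]
  ]
}}

```text
time: 3.95
tcp_pos: [0.5233, 0.163, 0.0587]
tool_rot: [-0.0, 0.677, 0.736, 0.0]
force: [0.7, -0.2, -1.8]
grip_width: 0.0135
grasp_force: 44.9
```

Gripped at 13.3 mm. Lifting gently.

Request:
{"op": "jog_arm", "data": {
  "steps": [
    [0, 0, -0.004, 0, 0, 0, 0],
    [0, 0, -0.012, 0, 0, 0, 0],
    [0, 0, -0.024, 0, 0, 0, 0],
    [0, 0, -0.04, 0, 0, 0, 0],
    [0, 0, -0.058, 0, 0, 0, 0]
  ]
}}

```text
time: 4.37
tcp_pos: [0.5228, 0.1627, 0.1178]
tool_rot: [-0.0, 0.677, 0.736, -0.0]
force: [-0.3, 0.3, -3.6]
grip_width: 0.0132
grasp_force: 44.9
```

Request:
{"op": "jog_arm", "data": {
  "steps": [
    [0, 0, -0.02, 0, 0, 0, 0],
    [0, 0, -0.042, 0, 0, 0, 0],
    [0, 0, -0.064, 0, 0, 0, 0],
    [0, 0, -0.086, 0, 0, 0, 0],
    [0, 0, -0.108, 0, 0, 0, 0]
  ]
}}

```text
time: 4.78
tcp_pos: [0.5227, 0.1627, 0.2269]
tool_rot: [0.0, 0.677, 0.736, 0.0]
force: [0.6, -0.1, -2.9]
grip_width: 0.0136
grasp_force: 44.9
```

Request:
{"op": "jog_arm", "data": {
  "steps": [
    [0, 0, -0.02, 0, 0, 0, 0],
    [0, 0, -0.037, 0, 0, 0, 0],
    [0, 0, -0.05, 0, 0, 0, 0],
    [0, 0, -0.058, 0, 0, 0, 0],
    [0, 0, -0.061, 0, 0, 0, 0]
  ]
}}

```text
time: 5.2
tcp_pos: [0.5235, 0.1629, 0.2877]
tool_rot: [0.001, 0.677, 0.736, 0.001]
force: [0.6, 0.7, -2.7]
grip_width: 0.0134
grasp_force: 44.9
```

Run:
```python
from h import *
import cv2
s,p,R=cur();print(s["time"],p,s["force"],s["wrist_torque"],s["grip_width"]); 
t=manip.grab_frame("top");d=manip.grab_frame("side")
cv2.imwrite("pics/t1.png",t[:,:,::-1]);cv2.imwrite("pics/s1.png",d[:,:,::-1])
cv2.imwrite("pics/lift.png",cv2.resize(d[60:300,220:420],None,fx=2.5,fy=2.5,interpolation=cv2.INTER_CUBIC)[:,:,::-1])
sl=np.array([.469,-.204]);ex=np.array([np.cos(np.radians(-96.8)),np.sin(np.radians(-96.8))])
g=sl-.084*ex;print(g);go([*g,.285],rot(-96.8),3)
```

```text
5.2 [0.5235 0.1629 0.2877] [ 0.6442  0.7382 -2.7226] [-0.0583  0.0782  0.0452] 0.013378842285890926
[ 0.4789 -0.1206]
call 1 mm [-92.9314 -22.4693   0.361 ] deg [ 0.0079 -0.0049  3.8454]
call 2 mm [-94.229  -16.1864   0.3716] deg [ 0.0079 -0.0049  3.8454]
call 3 mm [-95.1024  -9.8305   0.3814] deg [ 0.0079 -0.0049  3.8454]
```

View pics/lift.png

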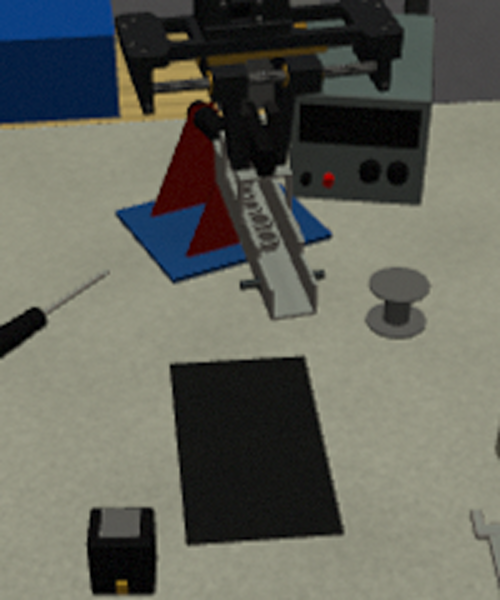

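Chute level, nuts at crop (258,215), pins at (250,285)/(320,275). Transfer with gentle ramps.

Request:
{"op": "jog_arm", "data": {
  "steps": [
    [-0.003, -0.001, 0, 0, 0, 0.1, 0],
    [-0.009, -0.002, 0, 0, 0, 0.3, 0],
    [-0.018, -0.004, 0, 0, 0, 0.7, 0],
    [-0.03, -0.007, 0, 0, 0, 1.3, 0],
    [-0.045, -0.011, 0, 0, 0, 2, 0]
  ]
}}

```text
time: 5.72
tcp_pos: [0.5157, 0.116, 0.2852]
tool_rot: [-0.0, 0.69, 0.724, -0.0]
force: [-0.4, 0.0, -3.0]
grip_width: 0.0134
grasp_force: 44.9
```

Request:
{"op": "jog_arm", "data": {
  "steps": [
    [-0.017, -0.0035, 0, 0, 0, 0.7, 0],
    [-0.034, -0.007, 0, 0, 0, 1.4, 0],
    [-0.051, -0.0105, 0, 0, 0, 2.1, 0],
    [-0.068, -0.014, 0, 0, 0, 2.8, 0],
    [-0.085, -0.0175, 0, 0, 0, 3.5, 0]
  ]
}}

```text
time: 6.13
tcp_pos: [0.5018, 0.0286, 0.2857]
tool_rot: [0.0, 0.713, 0.701, -0.0]
force: [1.1, 0.2, -3.5]
grip_width: 0.0136
grasp_force: 44.9
```

Request:
{"op": "jog_arm", "data": {
  "steps": [
    [-0.017, -0.0025, 0, 0, 0, 0.7, 0],
    [-0.034, -0.005, 0, 0, 0, 1.4, 0],
    [-0.05, -0.0075, 0, 0, 0, 2.1, 0],
    [-0.065, -0.01, 0, 0, 0, 2.8, 0],
    [-0.079, -0.0115, 0, 0, 0, 3.5, 0]
  ]
}}

```text
time: 6.55
tcp_pos: [0.4887, -0.0503, 0.2857]
tool_rot: [-0.0, 0.734, 0.679, -0.001]
force: [-0.4, 0.0, -3.2]
grip_width: 0.0135
grasp_force: 44.9
```

Request:
{"op": "jog_arm", "data": {
  "steps": [
    [-0.013, -0.001, 0, 0, 0, 0.6, 0],
    [-0.025, -0.002, 0, 0, 0, 1.2, 0],
    [-0.035, -0.003, 0, 0, 0, 1.7, 0],
    [-0.043, -0.004, 0, 0, 0, 2.2, 0],
    [-0.048, -0.004, 0, 0, 0, 2.5, 0]
  ]
}}

```text
time: 6.97
tcp_pos: [0.4821, -0.0963, 0.2857]
tool_rot: [-0.0, 0.748, 0.663, -0.0]
force: [-0.0, -0.6, -3.1]
grip_width: 0.0136
grasp_force: 44.9
```

Request:
{"op": "jog_arm", "data": {
  "steps": [
    [-0.002, 0, 0, 0, 0, 0, 0],
    [-0.003, 0, 0, 0, 0, 0, 0],
    [-0.003, 0, 0, 0, 0, 0, 0],
    [-0.003, 0, 0, 0, 0, 0, 0],
    [-0.003, 0, 0, 0, 0, 0, 0]
  ]
}}

```text
time: 7.38
tcp_pos: [0.4824, -0.0973, 0.2857]
tool_rot: [-0.0, 0.747, 0.665, 0.0]
force: [-1.3, 0.5, -3.3]
grip_width: 0.0137
grasp_force: 44.9
```

Run:
```python
from h import *
import cv2
s,p,R=cur();print(s["time"],p,s["force"],s["grip_width"]); 
go([.4789,-.1206,.285],rot(-96.8))
t=manip.grab_frame("top");d=manip.grab_frame("side")
cv2.imwrite("pics/t2.png",t[:,:,::-1]);cv2.imwrite("pics/s2.png",d[:,:,::-1])
a=cv2.resize(d[230:380,270:370],None,fx=4,fy=4,interpolation=cv2.INTER_CUBIC)
b=cv2.resize(t[220:300,410:485],None,fx=5,fy=5,interpolation=cv2.INTER_CUBIC)
o=np.zeros((600,780,3),np.uint8);o[:600,:400]=a;o[:400,402:777]=b
cv2.imwrite("pics/feed.png",np.clip(o[:,:,::-1]*1.3,0,255).astype(np.uint8))
```

```text
7.3833 [ 0.4824 -0.0973  0.2857] [-1.2572  0.5377 -3.2691] 0.013712617383062262
call 1 mm [-23.5889  -0.7196   0.6581] deg [ 0.0002 -0.0248  0.1116]
```

View pics/feed.png

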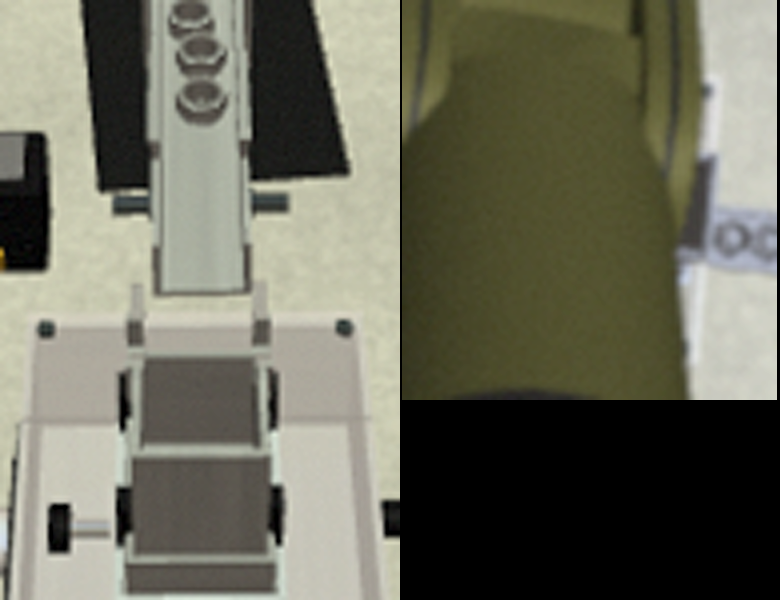

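Side crop: pins at (130,204)/(272,203), flares at (135,315)/(261,315), so laterally aligned; nuts are still up the channel. Checking pin position by ray.

Run:
```python
from h import *
s,p,R=cur()
pr=p+R.apply([-.084,0,.0665-.019]);print("pred pins",pr,"seen",plane("side",320.2,281,pr[2]))
for z in(.2,.205,.21,.215):
  print(z,"rear top(side)",plane("side",319.5,300.9,z),"front(side)",plane("side",319.5,310.5,z),"mid top(cam top)",plane("top",446.1,258.1,z), "top rear/front",plane("top",436.7,257.4,z)[1],plane("top",455.4,259,z)[1])
```

```text
pred pins [ 0.4725 -0.1809  0.2381] seen [ 0.4738 -0.1784  0.2381]
0.2 rear top(side) [ 0.4727 -0.181   0.2   ] front(side) [ 0.4703 -0.1987  0.2   ] mid top(cam top) [ 0.4695 -0.2074  0.2   ] top rear/front -0.18708049827911655 -0.22743479738708866
0.205 rear top(side) [ 0.4721 -0.1854  0.205 ] front(side) [ 0.4698 -0.203   0.205 ] mid top(cam top) [ 0.4692 -0.2063  0.205 ] top rear/front -0.18608798745643096 -0.22627778872718363
0.21 rear top(side) [ 0.4715 -0.1898  0.21  ] front(side) [ 0.4692 -0.2072  0.21  ] mid top(cam top) [ 0.4688 -0.2052  0.21  ] top rear/front -0.18509547663374543 -0.22512078006727865
0.215 rear top(side) [ 0.4709 -0.1942  0.215 ] front(side) [ 0.4686 -0.2115  0.215 ] mid top(cam top) [ 0.4685 -0.2041  0.215 ] top rear/front -0.18410296581105984 -0.22396377140737356
```

Request:
{"op": "jog_arm", "data": {
  "steps": [
    [-0.003, 0, 0, 0, 0, 0, 0],
    [-0.009, 0, 0, 0, 0, 0, 0],
    [-0.016, -0.001, 0, 0, 0, 0, 0],
    [-0.022, -0.001, 0, 0, 0, 0, 0],
    [-0.026, -0.001, 0, 0, 0, 0, 0]
  ]
}}

```text
time: 7.9
tcp_pos: [0.4778, -0.1253, 0.2857]
tool_rot: [0.0, 0.748, 0.664, -0.0]
force: [-0.2, 0.1, -3.4]
grip_width: 0.0132
grasp_force: 44.9
```

Request:
{"op": "jog_arm", "data": {
  "steps": [
    [0, 0, 0.003, 0, 0, 0, 0],
    [0, 0, 0.007, 0, 0, 0, 0],
    [0, 0, 0.013, 0, 0, 0, 0],
    [0, 0, 0.017, 0, 0, 0, 0],
    [0, 0, 0.02, 0, 0, 0, 0]
  ]
}}

```text
time: 8.32
tcp_pos: [0.4778, -0.1232, 0.2648]
tool_rot: [-0.001, 0.747, 0.664, -0.0]
force: [-0.2, -0.2, -3.3]
grip_width: 0.0136
grasp_force: 44.9
```

Run:
```python
from h import *
import cv2
s,p,R=cur();print(s["time"],p,s["force"],s["wrist_torque"]); 
print("pins",p+R.apply([-.084,0,.0665-.019]))
d=manip.grab_frame("side")
a=cv2.resize(d[250:370,270:370],None,fx=5,fy=5,interpolation=cv2.INTER_CUBIC)
cv2.imwrite("pics/feed2.png",np.clip(a[:,:,::-1]*1.3,0,255).astype(np.uint8))
```

```text
8.3167 [ 0.4778 -0.1232  0.2648] [-0.1993 -0.2036 -3.3092] [-0.0206  0.0763  0.0316]
pins [ 0.468  -0.2066  0.2173]
```

View pics/feed2.png

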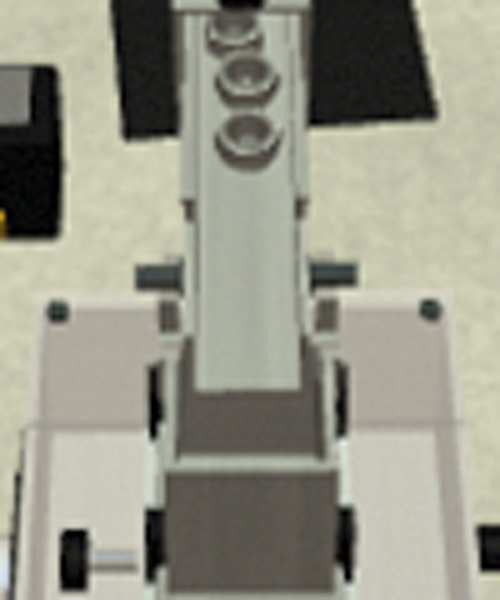

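Pins at crop (160,275)/(333,272) sit in front of the light rear flares and behind the dark front flares (170,317)/(327,315), laterally centred. Lowering with force watch.

Request:
{"op": "jog_arm", "data": {
  "steps": [
    [0, 0, 0.002, 0, 0, 0, 0],
    [0, 0, 0.004, 0, 0, 0, 0],
    [0, 0, 0.006, 0, 0, 0, 0],
    [0, 0, 0.008, 0, 0, 0, 0],
    [0, 0, 0.009, 0, 0, 0, 0]
  ]
}}

```text
time: 8.78
tcp_pos: [0.4781, -0.1236, 0.2565]
tool_rot: [-0.0, 0.748, 0.664, -0.0]
force: [-1.1, -0.4, -3.5]
grip_width: 0.0136
grasp_force: 44.9
```

Request:
{"op": "jog_arm", "data": {
  "steps": [
    [0, 0, 0.001, 0, 0, 0, 0],
    [0, 0, 0.002, 0, 0, 0, 0],
    [0, 0, 0.003, 0, 0, 0, 0],
    [0, 0, 0.004, 0, 0, 0, 0],
    [0, 0, 0.005, 0, 0, 0, 0]
  ]
}}

```text
time: 9.2
tcp_pos: [0.4782, -0.1237, 0.2516]
tool_rot: [0.0, 0.748, 0.664, 0.0]
force: [0.6, -0.2, -3.4]
grip_width: 0.0136
grasp_force: 44.9
```

Run:
```python
from h import *
s,p,R=cur();print(s["time"],p,s["force"],s["wrist_torque"]); 
print("pins",p+R.apply([-.084,0,.0665-.019]))
```

```text
9.2 [ 0.4782 -0.1237  0.2516] [ 0.6032 -0.1625 -3.4495] [-0.0376  0.0563  0.0217]
pins [ 0.4683 -0.2071  0.2041]
```

Request:
{"op": "jog_arm", "data": {
  "steps": [
    [0, 0, 0.001, 0, 0, 0, 0],
    [0, 0, 0.002, 0, 0, 0, 0],
    [0, 0, 0.003, 0, 0, 0, 0],
    [0, 0, 0.004, 0, 0, 0, 0],
    [0, 0, 0.004, 0, 0, 0, 0]
  ]
}}

```text
time: 9.62
tcp_pos: [0.478, -0.1236, 0.2475]
tool_rot: [-0.0, 0.748, 0.664, -0.0]
force: [-0.7, 0.6, -3.4]
grip_width: 0.0133
grasp_force: 44.9
```

Request:
{"op": "jog_arm", "data": {
  "steps": [
    [0, 0, 0.0005, 0, 0, 0, 0],
    [0, 0, 0.001, 0, 0, 0, 0],
    [0, 0, 0.0015, 0, 0, 0, 0],
    [0, 0, 0.002, 0, 0, 0, 0],
    [0, 0, 0.002, 0, 0, 0, 0]
  ]
}}

```text
time: 10.03
tcp_pos: [0.4781, -0.1236, 0.2456]
tool_rot: [-0.0, 0.748, 0.664, -0.0]
force: [-0.2, -0.6, -3.7]
grip_width: 0.0136
grasp_force: 44.9
```

Pins at 0.198, still free. Step on.

Request:
{"op": "jog_arm", "data": {
  "steps": [
    [0, 0, 0.0005, 0, 0, 0, 0],
    [0, 0, 0.001, 0, 0, 0, 0],
    [0, 0, 0.0015, 0, 0, 0, 0],
    [0, 0, 0.002, 0, 0, 0, 0],
    [0, 0, 0.002, 0, 0, 0, 0]
  ]
}}

```text
time: 10.45
tcp_pos: [0.4781, -0.1237, 0.2436]
tool_rot: [-0.0, 0.748, 0.664, -0.0]
force: [-0.8, 0.0, -2.4]
grip_width: 0.0137
grasp_force: 44.9
```

Run:
```python
from h import *
s,p,R=cur();print(p[2],s["force"],s["wrist_torque"])
```

```text
0.24360405967592086 [-0.77    0.0093 -2.4355] [-0.0256  0.0256  0.054 ]
```

Request:
{"op": "jog_arm", "data": {
  "steps": [
    [0, 0, 0.0005, 0, 0, 0, 0],
    [0, 0, 0.001, 0, 0, 0, 0],
    [0, 0, 0.001, 0, 0, 0, 0],
    [0, 0, 0.0015, 0, 0, 0, 0],
    [0, 0, 0.0015, 0, 0, 0, 0]
  ]
}}

```text
time: 10.87
tcp_pos: [0.4782, -0.1236, 0.2421]
tool_rot: [-0.0, 0.748, 0.664, 0.0]
force: [-0.5, -0.0, -3.3]
grip_width: 0.0138
grasp_force: 44.9
```

Request:
{"op": "jog_arm", "data": {
  "steps": [
    [0, 0, 0.0005, 0, 0, 0, 0],
    [0, 0, 0.001, 0, 0, 0, 0],
    [0, 0, 0.0015, 0, 0, 0, 0],
    [0, 0, 0.0015, 0, 0, 0, 0],
    [0, 0, 0.0015, 0, 0, 0, 0]
  ]
}}

```text
time: 11.28
tcp_pos: [0.4781, -0.1236, 0.2407]
tool_rot: [-0.0, 0.748, 0.664, 0.0]
force: [0.1, 0.8, -3.6]
grip_width: 0.0134
grasp_force: 44.9
```

Run:
```python
from h import *
s,p,R=cur();print(p[2],s["force"],s["wrist_torque"])
```

```text
0.24065497082652787 [ 0.1165  0.8203 -3.6316] [-0.0716  0.076  -0.0075]
```

Request:
{"op": "jog_arm", "data": {
  "steps": [
    [0, 0, 0.0005, 0, 0, 0, 0],
    [0, 0, 0.001, 0, 0, 0, 0],
    [0, 0, 0.0015, 0, 0, 0, 0],
    [0, 0, 0.002, 0, 0, 0, 0],
    [0, 0, 0.002, 0, 0, 0, 0]
  ]
}}

```text
time: 11.7
tcp_pos: [0.4781, -0.1236, 0.2386]
tool_rot: [-0.0, 0.748, 0.664, -0.0]
force: [-0.1, 0.4, -3.9]
grip_width: 0.0138
grasp_force: 44.9
```

Request:
{"op": "jog_arm", "data": {
  "steps": [
    [0, 0, 0.0005, 0, 0, 0, 0],
    [0, 0, 0.001, 0, 0, 0, 0],
    [0, 0, 0.0015, 0, 0, 0, 0],
    [0, 0, 0.002, 0, 0, 0, 0],
    [0, 0, 0.002, 0, 0, 0, 0]
  ]
}}

```text
time: 12.12
tcp_pos: [0.4781, -0.1236, 0.2366]
tool_rot: [-0.0, 0.748, 0.664, -0.0]
force: [0.7, -0.2, -3.3]
grip_width: 0.0135
grasp_force: 44.9
```

Request:
{"op": "jog_arm", "data": {
  "steps": [
    [0, 0, 0.0005, 0, 0, 0, 0],
    [0, 0, 0.001, 0, 0, 0, 0],
    [0, 0, 0.0015, 0, 0, 0, 0],
    [0, 0, 0.002, 0, 0, 0, 0],
    [0, 0, 0.002, 0, 0, 0, 0]
  ]
}}

```text
time: 12.53
tcp_pos: [0.4783, -0.1237, 0.2348]
tool_rot: [0.0, 0.748, 0.664, 0.0]
force: [-0.3, 0.4, 0.7]
grip_width: 0.0136
grasp_force: 44.9
```

Request:
{"op": "jog_arm", "data": {
  "steps": [
    [0, 0, 0, 0, 0, 0, 0],
    [0, 0, 0, 0, 0, 0, 0],
    [0, 0, 0, 0, 0, 0, 0],
    [0, 0, 0, 0, 0, 0, 0],
    [0, 0, 0, 0, 0, 0, 0]
  ]
}}

```text
time: 12.95
tcp_pos: [0.4783, -0.1236, 0.2348]
tool_rot: [0.0, 0.748, 0.664, 0.0]
force: [0.1, 0.4, -0.8]
grip_width: 0.0136
grasp_force: 44.9
```

Run:
```python
from h import *
import cv2
s,p,R=cur();print(p,s["force"],s["wrist_torque"],"pins",p+R.apply([-.084,0,.0475]))
d=manip.grab_frame("side")
a=cv2.resize(d[250:370,270:370],None,fx=5,fy=5,interpolation=cv2.INTER_CUBIC)
cv2.imwrite("pics/rest.png",np.clip(a[:,:,::-1]*1.3,0,255).astype(np.uint8))
```

```text
[ 0.4783 -0.1236  0.2348] [ 0.109   0.4283 -0.7513] [-0.0979  0.0928  0.0038] pins [ 0.4684 -0.2071  0.1873]
```

View pics/rest.png

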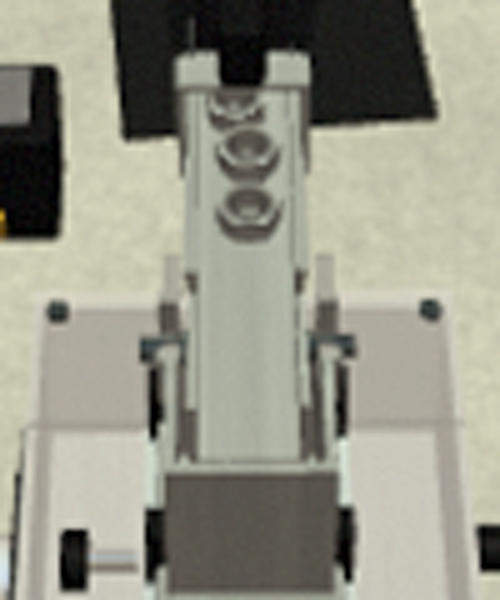

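Pins at crop (162,350)/(333,347): in the slots, below the light rear flares (255–300) and level with the front cheek tops; contact near z=0.187. Pressing slightly more.

Request:
{"op": "jog_arm", "data": {
  "steps": [
    [0, 0, 0.0003, 0, 0, 0, 0],
    [0, 0, 0.0005, 0, 0, 0, 0],
    [0, 0, 0.0005, 0, 0, 0, 0],
    [0, 0, 0.0005, 0, 0, 0, 0],
    [0, 0, 0.0005, 0, 0, 0, 0]
  ]
}}

```text
time: 13.42
tcp_pos: [0.4782, -0.1237, 0.2342]
tool_rot: [0.0, 0.748, 0.664, 0.0]
force: [-0.1, -0.2, -0.2]
grip_width: 0.0133
grasp_force: 44.9
```

Run:
```python
from h import *
s,p,R=cur();print(p,s["force"],s["wrist_torque"])
for i in range(6):
    manip.grab_frame("top");s=manip.sense();print(s["force"],s["wrist_torque"])
```

```text
[ 0.4782 -0.1237  0.2342] [-0.0772 -0.1724 -0.1806] [-0.1998  0.1223  0.0678]
[-0.2064  0.1767 -0.2555] [-0.1486  0.0996  0.0748]
[ 0.5063 -0.3545 -0.5015] [-0.1727  0.1393 -0.0505]
[-0.9658  0.804   1.1524] [-0.189   0.0818  0.0172]
[ 1.3187  0.2045 -0.0018] [-0.1494  0.076   0.0144]
[0.0805 1.1688 0.3599] [-0.1627  0.1299 -0.0003]
[-0.3814  1.3547  0.8921] [-0.1851  0.0779  0.0003]
```

Contact ≈3.6 N, steady and level for over 0.5 s. Now the pivot table for tipping about the pins.

Run:
```python
import numpy as np
for t in (1,1.5,2,3,4,4.5,5,6,7,7.5,8,9,10):
    a=np.radians(t);c,s=np.cos(a),np.sin(a)
    print(t,np.round([1e3*(-.084+.084*c-.0475*s),1e3*(.0475-.084*s-.0475*c)],2))
```

```text
1 [-0.84 -1.46]
1.5 [-1.27 -2.18]
2 [-1.71 -2.9 ]
3 [-2.6  -4.33]
4 [-3.52 -5.74]
4.5 [-3.99 -6.44]
5 [-4.46 -7.14]
6 [-5.43 -8.52]
7 [-6.41 -9.88]
7.5 [ -6.92 -10.56]
8 [ -7.43 -11.23]
9 [ -8.46 -12.56]
10 [ -9.52 -13.86]
```

Request:
{"op": "jog_arm", "data": {
  "steps": [
    [-0.0008, 0, -0.0015, 0, 1, 0, 0],
    [-0.0017, 0, -0.0029, 0, 2, 0, 0],
    [-0.0026, 0, -0.0043, 0, 3, 0, 0],
    [-0.0035, 0, -0.0058, 0, 4, 0, 0],
    [-0.0045, 0, -0.0072, 0, 5, 0, 0]
  ]
}}

```text
time: 14.13
tcp_pos: [0.4775, -0.1286, 0.2416]
tool_rot: [-0.029, 0.747, 0.663, 0.033]
force: [-0.5, -0.4, -0.2]
grip_width: 0.0136
grasp_force: 44.9
```

```bash
cat > w.py <<'E'
from h import *
F=[];M=[]
for i in range(4):
    manip.grab_frame("top");s=manip.sense();F.append(s["force"]);M.append(s["wrist_torque"])
s,p,R=cur();print(s["time"],p,"F",np.mean(F,0),"M",np.mean(M,0),"pins",p+R.apply([-.084,0,.0475]),"tilt",np.degrees(np.arccos(-R.as_matrix()[2,2])))
E
python3 w.py
```

```text
14.3333 [ 0.4774 -0.1288  0.2413] F [-0.3235 -0.5712 -0.6958] M [-0.4418  0.1876  0.0234] pins [ 0.4679 -0.2078  0.1867] tilt 4.990767400849841
```

Request:
{"op": "jog_arm", "data": {
  "steps": [
    [-0.0008, 0, -0.0015, 0, 1, 0, 0],
    [-0.0017, 0, -0.0029, 0, 2, 0, 0],
    [-0.0026, 0, -0.0043, 0, 3, 0, 0],
    [-0.0035, 0, -0.0057, 0, 4, 0, 0],
    [-0.0045, 0, -0.0071, 0, 5, 0, 0]
  ]
}}

```text
time: 14.75
tcp_pos: [0.477, -0.1333, 0.2483]
tool_rot: [-0.059, 0.745, 0.662, 0.066]
force: [-0.5, 0.1, 0.1]
grip_width: 0.0132
grasp_force: 44.9
```

```bash
python3 w.py
```

```text
14.95 [ 0.4769 -0.1338  0.248 ] F [-0.6148 -0.746  -1.2289] M [-0.4964  0.1972  0.0137] pins [ 0.4681 -0.2077  0.1867] tilt 9.987390844430578
```

Request:
{"op": "jog_arm", "data": {
  "steps": [
    [-0.0008, 0, -0.0014, 0, 1, 0, 0],
    [-0.0017, 0, -0.0027, 0, 2, 0, 0],
    [-0.0025, 0, -0.004, 0, 3, 0, 0],
    [-0.0034, 0, -0.0053, 0, 4, 0, 0],
    [-0.0044, 0, -0.0066, 0, 5, 0, 0]
  ]
}}

```text
time: 15.37
tcp_pos: [0.4765, -0.1388, 0.254]
tool_rot: [-0.087, 0.741, 0.658, 0.098]
force: [-0.2, -0.0, 0.4]
grip_width: 0.0133
grasp_force: 44.9
```

```bash
python3 w.py
```

```text
15.5667 [ 0.4763 -0.1393  0.2537] F [-0.2751 -0.2712  0.3291] M [-0.5768  0.1999 -0.0036] pins [ 0.4681 -0.2077  0.1861] tilt 14.979892518061515
```

Request:
{"op": "jog_arm", "data": {
  "steps": [
    [-0.0008, 0, -0.0014, 0, 1, 0, 0],
    [-0.0017, 0, -0.0028, 0, 2, 0, 0],
    [-0.0026, 0, -0.0042, 0, 3, 0, 0],
    [-0.0035, 0, -0.0056, 0, 4, 0, 0],
    [-0.0044, 0, -0.007, 0, 5, 0, 0]
  ]
}}

```text
time: 15.98
tcp_pos: [0.4757, -0.1448, 0.2596]
tool_rot: [-0.116, 0.736, 0.654, 0.131]
force: [-0.3, 0.6, 1.2]
grip_width: 0.0134
grasp_force: 44.9
```

```bash
python3 w.py
```

```text
16.1833 [ 0.4756 -0.1452  0.2593] F [-0.105  -0.4439  0.6283] M [-0.5964  0.272   0.0064] pins [ 0.4682 -0.2075  0.186 ] tilt 19.979261835714304
```

Request:
{"op": "jog_arm", "data": {
  "steps": [
    [-0.0008, 0, -0.0015, 0, 1, 0, 0],
    [-0.0017, 0, -0.0029, 0, 2, 0, 0],
    [-0.0026, 0, -0.0043, 0, 3, 0, 0],
    [-0.0035, 0, -0.0058, 0, 4, 0, 0],
    [-0.0045, 0, -0.0072, 0, 5, 0, 0]
  ]
}}

```text
time: 16.6
tcp_pos: [0.4749, -0.1514, 0.2648]
tool_rot: [-0.144, 0.73, 0.648, 0.163]
force: [0.2, 0.4, 0.8]
grip_width: 0.0135
grasp_force: 44.9
```

```bash
python3 w.py
```

```text
16.8 [ 0.4747 -0.1519  0.2644] F [ 0.0107 -0.2576  0.4985] M [-0.608   0.2192 -0.0024] pins [ 0.4681 -0.2076  0.1859] tilt 24.979522457318055
```

Request:
{"op": "jog_arm", "data": {
  "steps": [
    [-0.0008, 0, -0.0015, 0, 1, 0, 0],
    [-0.0017, 0, -0.0029, 0, 2, 0, 0],
    [-0.0026, 0, -0.0043, 0, 3, 0, 0],
    [-0.0035, 0, -0.0058, 0, 4, 0, 0],
    [-0.0045, 0, -0.0072, 0, 5, 0, 0]
  ]
}}

```text
time: 17.22
tcp_pos: [0.4741, -0.1586, 0.2694]
tool_rot: [-0.173, 0.722, 0.641, 0.194]
force: [0.6, 0.9, 0.2]
grip_width: 0.0137
grasp_force: 44.9
```

```bash
python3 w.py
```

```text
17.4167 [ 0.4739 -0.1589  0.2691] F [-0.5612 -0.2175  0.2766] M [-0.6542  0.2604 -0.0033] pins [ 0.4681 -0.2076  0.186 ] tilt 29.983865677002388
```

Request:
{"op": "jog_arm", "data": {
  "steps": [
    [-0.0008, 0, -0.0015, 0, 1, 0, 0],
    [-0.0017, 0, -0.0028, 0, 2, 0, 0],
    [-0.0017, 0, -0.0028, 0, 2, 0, 0],
    [-0.0017, 0, -0.0028, 0, 2, 0, 0],
    [-0.0017, 0, -0.0028, 0, 2, 0, 0]
  ]
}}

```text
time: 17.83
tcp_pos: [0.4736, -0.1614, 0.2707]
tool_rot: [-0.183, 0.719, 0.638, 0.206]
force: [-0.4, -1.1, 1.4]
grip_width: 0.0135
grasp_force: 44.9
```

Request:
{"op": "jog_arm", "data": {
  "steps": [
    [0, 0, 0, 0, 0, 0, 0],
    [0, 0, 0, 0, 0, 0, 0],
    [0, 0, 0, 0, 0, 0, 0],
    [0, 0, 0, 0, 0, 0, 0],
    [0, 0, 0, 0, 0, 0, 0]
  ]
}}

```text
time: 18.25
tcp_pos: [0.4737, -0.1612, 0.2709]
tool_rot: [-0.183, 0.719, 0.639, 0.206]
force: [-0.5, 0.5, -0.1]
grip_width: 0.0136
grasp_force: 44.9
```

```bash
python3 w.py
python3 - <<'E'
from h import *
import cv2
d=manip.grab_frame("side");t=manip.grab_frame("top")
a=cv2.resize(d[230:380,270:370],None,fx=4,fy=4,interpolation=cv2.INTER_CUBIC)
b=cv2.resize(t[220:300,390:485],None,fx=4,fy=4,interpolation=cv2.INTER_CUBIC)
o=np.zeros((600,790,3),np.uint8);o[:,:400]=a;o[:320,405:785]=b
cv2.imwrite("pics/tip.png",np.clip(o[:,:,::-1]*1.3,0,255).astype(np.uint8))
E
```

```text
18.45 [ 0.4737 -0.1612  0.2709] F [-0.3221 -0.5338 -0.2203] M [-0.8014  0.28    0.0275] pins [ 0.4683 -0.2069  0.1861] tilt 32.00273346032975
```

View pics/tip.png

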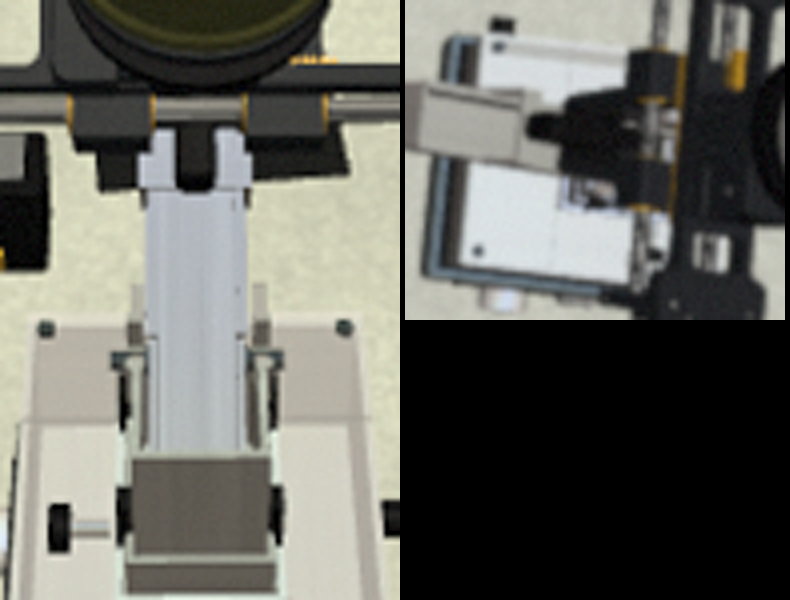

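The channel is empty in the side crop (195,320) and at its back in the top crop (470,120); pins at (130,360)/(262,357) are still in the slots. One short hold with a touch more press, then level.

Request:
{"op": "jog_arm", "data": {
  "steps": [
    [0, 0, 0.0003, 0, 0, 0, 0],
    [0, 0, 0.0003, 0, 0, 0, 0],
    [0, 0, 0.0003, 0, 0, 0, 0],
    [0, 0, 0.0003, 0, 0, 0, 0],
    [0, 0, 0.0003, 0, 0, 0, 0]
  ]
}}

```text
time: 18.97
tcp_pos: [0.4738, -0.1611, 0.2706]
tool_rot: [-0.183, 0.719, 0.638, 0.206]
force: [-1.3, -0.3, 0.1]
grip_width: 0.0137
grasp_force: 44.9
```

Request:
{"op": "jog_arm", "data": {
  "steps": [
    [0, 0, 0, 0, 0, 0, 0],
    [0, 0, 0, 0, 0, 0, 0],
    [0, 0, 0, 0, 0, 0, 0],
    [0, 0, 0, 0, 0, 0, 0],
    [0, 0, 0, 0, 0, 0, 0]
  ]
}}

```text
time: 19.38
tcp_pos: [0.4737, -0.161, 0.2706]
tool_rot: [-0.183, 0.719, 0.638, 0.206]
force: [-0.8, -0.5, 0.8]
grip_width: 0.0131
grasp_force: 44.9
```

```bash
python3 w.py
python3 - <<'E'
import numpy as np
for t in (-2,-4,-6,-8,-10,-12):
    a=np.radians(t);c,s=np.cos(a),np.sin(a)
    print(t,np.round([1e3*(-.084+.084*c-.0475*s),1e3*(.0475-.084*s-.0475*c)],2))
E
```

```text
19.5833 [ 0.4737 -0.1611  0.2706] F [-0.1923 -0.2894  0.2945] M [-0.7635  0.2525  0.0068] pins [ 0.4683 -0.2068  0.1858] tilt 32.00404324333623
-2 [1.61 2.96]
-4 [3.11 5.98]
-6 [4.5  9.04]
-8 [ 5.79 12.15]
-10 [ 6.97 15.31]
-12 [ 8.04 18.5 ]
```

Request:
{"op": "jog_arm", "data": {
  "steps": [
    [0.0016, 0, 0.0022, 0, -2, 0, 0],
    [0.0031, 0, 0.0052, 0, -4, 0, 0],
    [0.0045, 0, 0.0082, 0, -6, 0, 0],
    [0.0058, 0, 0.0113, 0, -8, 0, 0],
    [0.007, 0, 0.0144, 0, -10, 0, 0]
  ]
}}

```text
time: 20.0
tcp_pos: [0.4753, -0.1474, 0.262]
tool_rot: [-0.126, 0.734, 0.652, 0.142]
force: [-0.6, -0.3, -1.4]
grip_width: 0.0134
grasp_force: 44.9
```

```bash
python3 w.py
```

```text
20.2 [ 0.4753 -0.1472  0.2622] F [-0.1167  0.5565 -0.5022] M [-0.4497  0.1284  0.0073] pins [ 0.4682 -0.2068  0.1866] tilt 22.0667185660852
```

Request:
{"op": "jog_arm", "data": {
  "steps": [
    [0.0016, 0, 0.0025, 0, -2, 0, 0],
    [0.0031, 0, 0.0055, 0, -4, 0, 0],
    [0.0045, 0, 0.0085, 0, -6, 0, 0],
    [0.0058, 0, 0.0115, 0, -8, 0, 0],
    [0.007, 0, 0.0145, 0, -10, 0, 0]
  ]
}}

```text
time: 20.62
tcp_pos: [0.4766, -0.1368, 0.251]
tool_rot: [-0.069, 0.744, 0.66, 0.078]
force: [0.7, -0.7, -1.6]
grip_width: 0.0136
grasp_force: 44.9
```

```bash
python3 w.py
```

```text
20.8167 [ 0.4766 -0.1361  0.2512] F [ 0.4664  0.939  -0.5086] M [-0.3113  0.154  -0.0043] pins [ 0.4681 -0.2078  0.1872] tilt 12.065737352001618
```

Request:
{"op": "jog_arm", "data": {
  "steps": [
    [0.0016, 0, 0.0022, 0, -2, 0, 0],
    [0.0031, 0, 0.005, 0, -4, 0, 0],
    [0.0045, 0, 0.0078, 0, -6, 0, 0],
    [0.0058, 0, 0.0108, 0, -8, 0, 0],
    [0.007, 0, 0.0138, 0, -10, 0, 0]
  ]
}}

```text
time: 21.23
tcp_pos: [0.4776, -0.1273, 0.2389]
tool_rot: [-0.012, 0.748, 0.663, 0.013]
force: [0.9, -0.1, -2.5]
grip_width: 0.0132
grasp_force: 44.9
```

```bash
python3 w.py
```

```text
21.4333 [ 0.4777 -0.1268  0.2391] F [ 0.3768  0.4432 -1.7326] M [-0.0896  0.1027  0.0094] pins [ 0.4679 -0.2084  0.1886] tilt 2.0509623037142193
```

Request:
{"op": "jog_arm", "data": {
  "steps": [
    [0.001, 0, -0.003, 0, -1, 0, 0],
    [0.001, 0, -0.01, 0, -2, 0, 0],
    [0.001, 0, -0.02, 0, -2, 0, 0],
    [0.001, 0, -0.034, 0, -2, 0, 0],
    [0.001, 0, -0.048, 0, -2, 0, 0]
  ]
}}

```text
time: 21.85
tcp_pos: [0.4775, -0.1269, 0.2882]
tool_rot: [-0.0, 0.748, 0.664, -0.0]
force: [0.6, -1.0, -3.5]
grip_width: 0.0133
grasp_force: 44.9
```

```bash
python3 w.py
python3 - <<'E'
from h import *
go([.523,.178,.285],rot(-88),3)
E
```

```text
22.05 [ 0.4778 -0.1269  0.2874] F [ 0.0662 -0.5001 -2.4958] M [-0.0547  0.0623 -0.0153] pins [ 0.4679 -0.2103  0.2399] tilt 0.03748217820348227
call 1 mm [102.6866   2.9833   0.8068] deg [ 0.0122  0.0026 -2.9259]
call 2 mm [102.4004   8.2211   0.8103] deg [ 0.0122  0.0026 -2.9259]
call 3 mm [101.8473  13.4375   0.8127] deg [ 0.0122  0.0026 -2.9259]
```

Request:
{"op": "jog_arm", "data": {
  "steps": [
    [0.01, 0, 0, 0, 0, -0.4, 0],
    [0.03, 0.001, 0, 0, 0, -1, 0],
    [0.054, 0.002, 0, 0, 0, -1.6, 0],
    [0.078, 0.0025, 0, 0, 0, -2.2, 0],
    [0.103, 0.003, 0, 0, 0, -2.9, 0]
  ]
}}

```text
time: 22.47
tcp_pos: [0.4923, -0.0231, 0.2864]
tool_rot: [-0.001, 0.73, 0.683, -0.001]
force: [0.7, 0.1, -2.8]
grip_width: 0.0133
grasp_force: 44.9
```

Request:
{"op": "jog_arm", "data": {
  "steps": [
    [0.022, 0.002, 0, 0, 0, -0.6, 0],
    [0.044, 0.004, 0, 0, 0, -1.2, 0],
    [0.064, 0.005, 0, 0, 0, -1.8, 0],
    [0.084, 0.007, 0, 0, 0, -2.4, 0],
    [0.102, 0.008, 0, 0, 0, -2.9, 0]
  ]
}}

```text
time: 22.88
tcp_pos: [0.507, 0.0788, 0.2862]
tool_rot: [-0.001, 0.712, 0.702, -0.001]
force: [0.4, -0.3, -1.9]
grip_width: 0.0131
grasp_force: 44.9
```

Request:
{"op": "jog_arm", "data": {
  "steps": [
    [0.025, 0.003, 0, 0, 0, -0.8, 0],
    [0.05, 0.007, 0, 0, 0, -1.6, 0],
    [0.075, 0.01, 0, 0, 0, -2.3, 0],
    [0.092, 0.012, 0, 0, 0, -2.9, 0],
    [0.102, 0.013, 0, 0, 0, -2.9, 0]
  ]
}}

```text
time: 23.3
tcp_pos: [0.5214, 0.182, 0.2861]
tool_rot: [-0.001, 0.693, 0.721, -0.0]
force: [-0.9, -0.2, -3.2]
grip_width: 0.0131
grasp_force: 44.9
```

Request:
{"op": "jog_arm", "data": {
  "steps": [
    [0, 0, 0.01, 0, 0, 0, 0],
    [0, 0, 0.035, 0, 0, 0, 0],
    [0, 0, 0.065, 0, 0, 0, 0],
    [0, 0, 0.095, 0, 0, 0, 0],
    [0, 0, 0.12, 0, 0, 0, 0]
  ]
}}

```text
time: 23.72
tcp_pos: [0.5212, 0.1776, 0.165]
tool_rot: [-0.0, 0.695, 0.719, -0.001]
force: [0.1, 0.5, -3.1]
grip_width: 0.0134
grasp_force: 44.9
```

```bash
python3 w.py
python3 - <<'E'
from h import *
import cv2
d=manip.grab_frame("side");cv2.imwrite("pics/s_back.png",d[:,:,::-1])
s,p,R=cur()
# predicted pixels of pin mid and spout tip if chute sits straight in the fingers
P=manip.camera_params("side");W=np.linalg.inv(P["world_from_camera"])
for n,o in(("pins",[-.084,0,.0475]),("spoutfloor",[-.119,0,.0555-.0025])):
    q=P["K"]@(W@[*(p+R.apply(o)),1])[:3];print(n,q[:2]/q[2])
g=cv2.cvtColor(d,cv2.COLOR_RGB2HSV);c0=int(q[0]/q[2]);r0=int(q[1]/q[2])
print("V column at spout",r0,g[r0-20:r0+15,c0,2])
E
```

```text
23.9167 [0.5223 0.1779 0.1672] F [-0.2695 -0.5997 -3.5506] M [-0.0728  0.1017 -0.002 ] pins [0.525  0.0939 0.1198] tilt 0.0699986117697443
pins [327.9539 219.5297]
spoutfloor [331.1666 233.3685]
V column at spout 233 [132 136 134 135 133 133 132 134 134 132 133 131 133 132 131 130 129 130
 131 122  85  33  20  16  21  20  23  21  21  21  18  18  21  19  22]
```

Request:
{"op": "jog_arm", "data": {
  "steps": [
    [0, 0, 0.02, 0, 0, 0, 0],
    [0, 0, 0.045, 0, 0, 0, 0],
    [0, 0, 0.07, 0, 0, 0, 0],
    [0, 0, 0.09, 0, 0, 0, 0],
    [0, 0, 0.1, 0, 0, 0, 0]
  ]
}}

```text
time: 24.38
tcp_pos: [0.5229, 0.1783, 0.067]
tool_rot: [0.0, 0.695, 0.719, 0.0]
force: [0.7, 1.1, -3.8]
grip_width: 0.0137
grasp_force: 44.9
```

Request:
{"op": "jog_arm", "data": {
  "steps": [
    [0, 0, 0.001, 0, 0, 0, 0],
    [0, 0, 0.003, 0, 0, 0, 0],
    [0, 0, 0.005, 0, 0, 0, 0],
    [0, 0, 0.006, 0, 0, 0, 0],
    [0, 0, 0.006, 0, 0, 0, 0]
  ]
}}

```text
time: 24.8
tcp_pos: [0.5231, 0.1784, 0.0621]
tool_rot: [0.0, 0.695, 0.719, 0.001]
force: [0.1, -0.6, -2.2]
grip_width: 0.0135
grasp_force: 44.9
```

```bash
python3 w.py
```

```text
25.0 [0.5227 0.1783 0.0617] F [ 0.255  -0.2768 -2.4483] M [-0.0379  0.0434 -0.0173] pins [0.5256 0.0943 0.0142] tilt 0.04113252243533745
```

Request:
{"op": "jog_arm", "data": {
  "steps": [
    [0, 0, 0.001, 0, 0, 0, 0],
    [0, 0, 0.0015, 0, 0, 0, 0],
    [0, 0, 0.002, 0, 0, 0, 0],
    [0, 0, 0.0025, 0, 0, 0, 0],
    [0, 0, 0.0025, 0, 0, 0, 0]
  ]
}}

```text
time: 25.42
tcp_pos: [0.5225, 0.1781, 0.0587]
tool_rot: [-0.0, 0.695, 0.719, -0.0]
force: [0.6, 0.1, -2.5]
grip_width: 0.0135
grasp_force: 44.9
```

```bash
python3 w.py
```

```text
25.6167 [0.5224 0.1781 0.0587] F [ 0.6087 -0.1243 -2.5436] M [-0.0804  0.0442 -0.0009] pins [0.5253 0.0942 0.0112] tilt 0.0032062830174507872
```

Request:
{"op": "jog_arm", "data": {
  "steps": [
    [0, 0, 0.0005, 0, 0, 0, 0],
    [0, 0, 0.001, 0, 0, 0, 0],
    [0, 0, 0.001, 0, 0, 0, 0],
    [0, 0, 0.001, 0, 0, 0, 0],
    [0, 0, 0.001, 0, 0, 0, 0]
  ]
}}

```text
time: 26.03
tcp_pos: [0.5229, 0.1782, 0.0585]
tool_rot: [0.0, 0.695, 0.719, 0.0]
force: [-0.7, -0.3, 5.2]
grip_width: 0.0138
grasp_force: 44.9
```

```bash
python3 w.py
```

```text
26.2333 [0.5229 0.1782 0.0586] F [-0.6305 -0.4884  5.2458] M [-0.133   0.3216  0.0112] pins [0.5258 0.0942 0.011 ] tilt 0.06437272890890768
```

Firmly on the mat. Release and retreat.

Request:
{"op": "jog_arm", "data": {
  "steps": [
    [0, 0, -0.0007, 0, 0, 0, 0.1],
    [0, 0, -0.0007, 0, 0, 0, 0.3],
    [0, 0, -0.0007, 0, 0, 0, 0.6],
    [0, 0, -0.0007, 0, 0, 0, 1],
    [0, 0, -0.0007, 0, 0, 0, 1]
  ]
}}

```text
time: 26.65
tcp_pos: [0.5225, 0.1782, 0.0584]
tool_rot: [0.0, 0.695, 0.719, 0.0]
force: [-0.7, 0.0, -0.3]
grip_width: 0.0379
grasp_force: 0.0
```

Request:
{"op": "jog_arm", "data": {
  "steps": [
    [0, 0, 0, 0, 0, 0, 1],
    [0, 0, 0, 0, 0, 0, 1],
    [0, 0, 0, 0, 0, 0, 1],
    [0, 0, 0, 0, 0, 0, 1],
    [0, 0, -0.003, 0, 0, 0, 1]
  ]
}}

```text
time: 27.07
tcp_pos: [0.5221, 0.1781, 0.0612]
tool_rot: [-0.0, 0.695, 0.719, -0.0]
force: [0.1, 0.3, -0.7]
grip_width: 0.0715
grasp_force: 0.0
```

Request:
{"op": "jog_arm", "data": {
  "steps": [
    [0, 0, -0.01, 0, 0, 0, 1],
    [0, 0, -0.03, 0, 0, 0, 1],
    [0, 0, -0.06, 0, 0, 0, 1],
    [0, 0, -0.095, 0, 0, 0, 1],
    [0, 0, -0.13, 0, 0, 0, 1]
  ]
}}

```text
time: 27.48
tcp_pos: [0.5219, 0.1779, 0.1934]
tool_rot: [-0.0, 0.695, 0.719, -0.0]
force: [-0.4, 0.3, 0.5]
grip_width: 0.088
grasp_force: 0.0
```

Request:
{"op": "jog_arm", "data": {
  "steps": [
    [0.03, 0, -0.02, 0, 0, 0, 1],
    [0.065, 0, -0.03, 0, 0, 0, 1],
    [0.1, 0, -0.03, 0, 0, 0, 1],
    [0.13, 0, -0.03, 0, 0, 0, 1],
    [0.15, 0, -0.03, 0, 0, 0, 1]
  ]
}}

```text
time: 27.9
tcp_pos: [0.5163, 0.3324, 0.2229]
tool_rot: [-0.001, 0.694, 0.72, 0.001]
force: [-0.9, 1.3, -0.3]
grip_width: 0.0887
grasp_force: 0.0
```

```bash
python3 w.py
python3 - <<'E'
from h import *
import cv2
t=manip.grab_frame("top");t0=cv2.imread("pics/top0.png")[:,:,::-1]
d=manip.grab_frame("side");cv2.imwrite("pics/end_t.png",t[:,:,::-1]);cv2.imwrite("pics/end_s.png",d[:,:,::-1])
# steel (bright) on mat: outline in side and top image
for n,f,(r0,r1,c0,c1) in(("top",t,(212,272,225,345)),("side",d,(195,290,280,365))):
    s=f[r0:r1,c0:c1].astype(int); m=(s.min(2)>95)&(s[:,:,2]>=s[:,:,0]-6)
    k,l,st,ce=cv2.connectedComponentsWithStats(m.astype(np.uint8));
    for i in range(1,k):
        if st[i,4]>60: print(n,st[i]+[c0,r0,0,0,0],ce[i]+[c0,r0], cv2.minAreaRect(np.argwhere(l==i)[:,::-1].astype(np.float32)+[c0,r0]))
s0=cv2.imread("pics/side0.png")[:,:,::-1]
df=np.abs(d.astype(int)-s0).max(2)>40;k,l,st,ce=cv2.connectedComponentsWithStats(df.astype(np.uint8))
print("side changes",[list(map(int,x)) for x in st[1:] if x[4]>25])
E
```

```text
28.1 [0.5171 0.3278 0.222 ] F [0.2805 0.6268 0.3391] M [-0.009   0.0781 -0.0129] pins [0.52   0.2438 0.1745] tilt 0.03085006036642209Traceback (most recent call last):
  File "<stdin>", line 10, in <module>
cv2.error: OpenCV(4.12.0) /io/opencv/modules/imgproc/src/convhull.cpp:143: error: (-215:Assertion failed) total >= 0 && (depth == CV_32F || depth == CV_32S) in function 'convexHull'
```

Run:
```python
from h import *
import cv2
t=cv2.imread("pics/end_t.png")[:,:,::-1];d=cv2.imread("pics/end_s.png")[:,:,::-1];s0=cv2.imread("pics/side0.png")[:,:,::-1]
def comp(n,f,box):
    r0,r1,c0,c1=box;s=f[r0:r1,c0:c1];m=(s.min(2)>85).astype(np.uint8)
    k,l,st,ce=cv2.connectedComponentsWithStats(m)
    for i in range(1,k):
        if st[i,4]>60: print(n,st[i]+[c0,r0,0,0,0],cv2.minAreaRect((np.argwhere(l==i)[:,::-1]+[c0,r0]).astype(np.float32)))
comp("top end",t,(220,264,232,322))
comp("side0",s0,(200,282,290,352));comp("side end",d,(200,282,290,352))
df=(np.abs(d.astype(int)-s0).max(2)>40).astype(np.uint8);k,l,st,ce=cv2.connectedComponentsWithStats(df)
print("side changes",[list(map(int,x)) for x in st[1:] if x[4]>25])
for n,f in(("start",s0),("end",d)):   # edge energy inside channel ahead of the handle: nuts give dark rings
    print(n,[int(cv2.cvtColor(f[r:r+1,300:345],cv2.COLOR_RGB2GRAY).std()) for r in range(215,275,6)])
```

```text
top end [243 232  79  18 947] ((281.965087890625, 240.05685424804688), (16.02604866027832, 78.53874206542969), 87.87889862060547)
side0 [290 200  26   5 118] ((302.5, 202.0), (4.0, 25.0), 90.0)
side0 [322 200  30  45 304] ((336.5, 222.0), (44.0, 29.0), 90.0)
side0 [290 218  62  64 873] ((320.4999694824219, 249.5), (60.99999237060547, 62.99999237060547), -0.0)
side end [290 200  25   8 143] ((302.0, 203.5), (7.0, 24.0), 90.0)
side end [323 200  29  45 312] ((337.0, 222.0), (44.0, 28.0), 90.0)
side end [311 214  26  60 660] ((322.9615783691406, 243.12188720703125), (62.08880615234375, 13.120722770690918), 77.24246978759766)
side end [290 235  62  47 443] ((320.4999694824219, 258.0), (60.99999237060547, 45.99999237060547), -0.0)
side changes [[61, 0, 24, 37, 403], [141, 0, 64, 75, 2529], [289, 0, 39, 38, 1338], [26, 6, 41, 140, 1772], [261, 36, 97, 84, 2909], [329, 102, 8, 14, 97], [28, 147, 23, 70, 484], [307, 195, 15, 19, 95], [311, 214, 10, 11, 58], [322, 219, 13, 11, 81], [315, 229, 15, 23, 140], [328, 230, 15, 48, 203], [319, 251, 9, 24, 81]]
start [20, 27, 45, 31, 31, 34, 39, 44, 45, 44]
end [39, 48, 44, 45, 47, 46, 44, 45, 47, 46]
```

```bash
python3 -c "
from bench import manip
print(manip.close_job())"
```

```text
the job is handed in; nothing more can be done
None
```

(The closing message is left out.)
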